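Stand the check cell in the smoke meter's light path

ROBOT

A 6-joint arm with a two-finger parallel gripper is mounted at the origin on the work surface. World frame = base frame: x ahead of the robot, y to its left, z up, the work surface at z = 0. Lengths are in m, angles in rad, forces in N, time in s.
With the tool pointing down it reaches from about 0.325 to 0.85 m from the base axis. Payload 15.5 kg.
Tool frame: the origin (TCP) lies at the centre of the arm's flange, where the gripper is bolted on; the fingertips stand 191 mm ahead of it and the grasp point (between the pads) lies 172 mm ahead of it (arm.grip_depth is the distance from the TCP to the grasp point, in m); z points along the fingers, y is the direction in which the jaws open and shut (so a half turn about z gives the same grasp; the last joint's range is limited). The gripper opens to 91 mm and grips with 3 to 60 N. Pads are 32 mm wide; open, the fingers measure 118 mm over their backs; the gripper's body (76 mm by 178 mm) begins 60 mm behind the grasp point.
Start: joints at [-1.377, 0.494, 1.345, -0, 1.302, -0.096], TCP at [0.179, -0.599, 0.405] pointing down, gripper open.
Joint ranges: [-2.91, 2.91], [-0.82, 2.16], [0.22, 2.67], [-1.22, 4.37], [0.12, 2.79], [-3.08, 3.08]. Speed limits (rad/s): [1.89, 1.89, 2.57, 3.01, 3.01, 3.01].

INTERFACE

Orientations are given as a unit quaternion [w, x, y, z].
In Python, from plant import arm gives the robot as it stands.
- The arm moves only by the tool drive_tool, never from a script. Its arguments are lists of equal length, an entry for each row: "twist": the turn, a rotation vector about the tool's x, y, z in units of 5 degrees (1.0 is 5 degrees), a list of three; "offset": the shift along the tool's x, y, z in units of 25 mm (1.0 is 25 mm), a list of three; "grip": the finger opening in mm, from 0 to 91.2. A call has 1 to 10 rows; each row shifts and turns the commanded pose from where the row before left it, along the tool's axes as they then stand; what a row does not reach is not made up. A row lasts 1/10 s, in which the tool goes at most 50 mm and 8.59 degrees, less where a joint would pass 70% of its speed; a pose out of reach is approached as far as the arm can. A call is refused whole if a number of a shift passes 1 or a number of a turn 1, either way. A call with a gripper value outside its range is refused whole. The fingers move at their own pace and stop on an object; the grip force is fixed at half the most. Time passes only in rows, so rows that do not move let the fingers close. It gives the time, the measured TCP pose, the force and the opening at its end, in the units of the state.
- arm.observe(): the state, without advancing time (a new reading comes with each control period).
- arm.grab_frame(name): name is "scene" or "top" or "wrist"; returns the picture (384x512x3 uint8, red, green, blue); there is no depth.
- arm.calibration(name): a dict with "vertical_fov" (degrees; the focal length in pixels is half the picture's height over the tangent of half this angle, whatever the lens; pixels are square), "cx", "cy" (the principal point, pixels), "R" (3x3) and "t" (3): a world point X has camera coordinates R X + t; the wrist camera has in their place "tool_from_camera" (4x4, takes a point from camera to tool coordinates, whose origin is the TCP and whose axes are the flange's). Camera axes: x right, y down, z forward; pixel columns grow to the right and rows downward; lengths in m; the calibration is good to about 2 mm. A picture is of the moment at which its call begins: read the wrist's pose just before it. calibration takes no time and is no camera call.
- arm.close_job(): hands the job in, once; it reports no verdict.
Trained networks look in the newest picture that a camera, given by its name, has taken for a name from the list of things; names that differ only in an ending like _2 or _b are one class to them, and where a whole thing is asked for, a point or a joint stands for the part that bears it (a point fixed in the world has none). Each returns a list of dicts, best first, with "p" (0 to 1); they miss things now and then, are a little off and sometimes report something else, mostly with a low value. They report only what shows in the picture. A call takes as long as a camera call. They do not tell look-alikes from the thing itself.
- arm.recognise(camera, name): "box" ([centre column, centre row, width, height] in pixels, round what is visible of it).
The state is a dict: "time": time; "q": joint angles; "dq": joint speeds; "tau": joint torques, N m; "tool_pos": TCP position; "orientation": TCP orientation; "wrist_force": force on the tool from outside, world axes, zero at the start; "wrist_torque": the same for the moment, N m; "width": finger opening in m.
Only numpy, scipy, OpenCV 4.12 (cv2) and the standard library are available. Lean on these libraries where they do the work, as an engineer would, in place of code of your own. Each camera call takes 0.05 s, during which the arm holds its last target. There are 200 camera calls.

TASK

The smoke opacity meter on the workshop desk needs its check before the next car: take the tall rectangular glass check cell and stand it upright on the middle of the square pad between the meter's lamp and detector, turned so that its two clear faces look squarely at the lamp and the detector and the light passes through them, then let go. Leave the short cell and the round jar standing where they are.

Things in the scene. Friction and masses are not known exactly. Their poses are not given: they have to be found in the camera images.
- cell_mid (a point): Centre of the tall check cell, half-way up: a loose upright rectangular block 80 mm tall, black plastic foot, cap and side cheeks, two clear glass faces; about 0.14 kg. It stands on the desk, z up. Its x axis (30 mm deep) runs through the two clear faces, its y axis (48 mm wide) through the two black cheeks, by which it is gripped. A half turn makes no difference.
- pad (a point): Centre of the top of the meter's square aluminium pad (70 x 70 mm), 16 mm above the desk. The meter is fixed: base plate 236 x 116 mm, 12 mm thick, with a grey tower at each end (lamp, detector; 64 mm wide, tops 84 mm above the desk). x is the light path from tower to tower, 56 mm above the desk; z is up. The lens barrels end 50 mm from the centre along x; along y the pad is open.
- short_mid (a point): Centre of the short cell, half-way up: a loose bystander made like the tall one, 30 mm through its clear faces (x), 48 mm wide (y), but only 40 mm tall. Leave it.
- jar_mid (a point): Centre of the round glass jar, half-way up: a loose bystander 48 mm in diameter and 80 mm tall with a black cap. Leave it.
Mind the look-alikes: they are no part of the job. Leave any pink look-alike of the part that bears cell_mid alone.

How it is judged:
By the outcome, as a careful person would: the job done as asked, in the order asked, and still so for the second after the job is handed in, with the robot touching nothing.
It also fails if it takes over 32 s, if anything falls off the work surface, if the arm or the gripper's body presses on something with over 40 N, if the wrist force passes 120 N, or if a joint passes its speed limit or range.

## Working session

There is one attempt and no reset: what is moved stays moved. The work goes in short steps, Python scripts to look and compute and a tool call to move; the robot and the scene stay as the last step left them, time stands still between calls to the robot, and variables do not carry over. Pictures are saved under pics/ and viewed, about 8 in all and at most 12, crops included, and the job is handed in when it is done.

Besides the shell and the picture viewer there is one more tool, called after "Request:" as name(argument=value, ...) on one line, values as JSON. drive_tool: Moves the arm, as the interface text tells. Its arguments: {"type":"object","properties":{"twist":{"type":"array"},"offset":{"type":"array"},"grip":{"type":"array"}},"required":["twist","offset","grip"]}

```bash
mkdir -p pics; ls; python3 - <<'E'
from plant import arm
import cv2,numpy as np
ims=[]
for c in ("scene","top"):
    im=arm.grab_frame(c); cv2.imwrite(f"pics/{c}0.png",im[:,:,::-1])
    for n in ("cell_mid","pad","short_mid","jar_mid"):
        print(c,n,[(np.round(d["box"]).tolist(),round(d["p"],2)) for d in arm.recognise(c,n)])
    ca=arm.calibration(c);print(ca)
    ims.append(im)
cv2.imwrite("pics/both.png",cv2.resize(np.vstack(ims),None,fx=.78,fy=.78)[:,:,::-1])
cv2.imwrite("pics/top_l.png",cv2.resize(ims[1],(800,600))[:,:,::-1])
print(arm.observe(),arm.calibration("wrist"))
E
```

```text
pics
scene cell_mid [([221.0, 187.0, 28.0, 39.0], 0.92), ([235.0, 158.0, 26.0, 39.0], 0.76), ([211.0, 213.0, 33.0, 40.0], 0.6)]
scene pad [([356.0, 230.0, 131.0, 76.0], 0.85)]
scene short_mid [([155.0, 218.0, 20.0, 30.0], 0.59)]
scene jar_mid [([157.0, 160.0, 24.0, 36.0], 0.73)]
{'vertical_fov': 42.48514173414281, 'cx': 263.69917342189103, 'cy': 188.03597498902462, 'R': array([[-0.44853245,  0.89358338, -0.01809366],
       [ 0.54463241,  0.2572137 , -0.79825851],
       [-0.7086566 , -0.36789924, -0.60204317]]), 't': array([ 0.24162291, -0.21931611,  1.43407278])}
top cell_mid [([305.0, 191.0, 26.0, 24.0], 0.94), ([293.0, 152.0, 24.0, 21.0], 0.82)]
top pad [([172.0, 195.0, 111.0, 99.0], 0.82)]
top short_mid [([346.0, 134.0, 23.0, 24.0], 0.65)]
top jar_mid [([394.0, 202.0, 31.0, 25.0], 0.76), ([170.0, 194.0, 114.0, 100.0], 0.28)]
{'vertical_fov': 47.500266096916064, 'cx': 256.6823640275493, 'cy': 187.21070965121194, 'R': array([[ 4.05683072e-03, -9.99214676e-01, -3.94153974e-02],
       [-9.92134519e-01,  9.09534237e-04, -1.25172955e-01],
       [ 1.25110503e-01,  3.96131818e-02, -9.
[... 490 characters left out ...]
, 'orientation': array([-1.55765488e-05,  9.89521913e-01,  1.44382767e-01, -3.21109459e-06]), 'wrist_force': array([-0.2281328 , -0.10519457,  0.47580661]), 'wrist_torque': array([ 0.05621185, -0.00567095,  0.00232855]), 'width': 0.09103419288937842} {'vertical_fov': 61.522150814209894, 'cx': 250.99093077714633, 'cy': 198.3543269194093, 'tool_from_camera': array([[ 7.25099103e-04, -9.66197292e-01, -2.57802767e-01,
         7.28295863e-02],
       [ 9.99999732e-01,  6.74787893e-04,  2.83630288e-04,
        -1.62129615e-04],
       [-1.00080630e-04, -2.57802904e-01,  9.66197523e-01,
         2.04736336e-02],
       [ 0.00000000e+00,  0.00000000e+00,  0.00000000e+00,
         1.00000000e+00]])}
```

View pics/both.png

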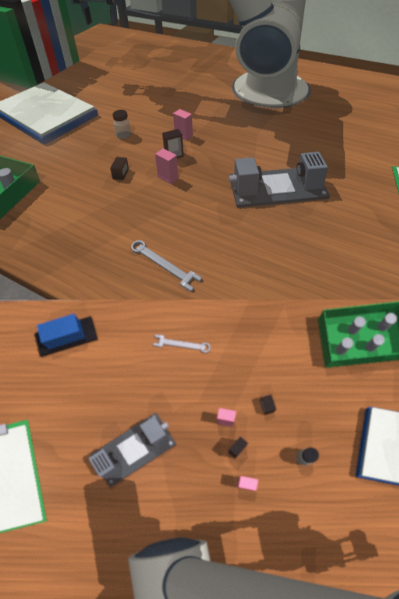

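The picture shows three tall boxes in the scene view: black (221,187), pink (235,158) and pink (211,213). The short black cell is at (155,218) and the jar at (157,160). The black one at (221,187), top view (305,191), fits the tall check cell because it is tall and black-framed with clear faces. I'll confirm it in a crop and measure.

```bash
cat > h.py <<'E'
import numpy as np
def ray(ca,u,v,z):
    f=192/np.tan(np.radians(ca["vertical_fov"]/2)); R=np.array(ca["R"]);t=np.array(ca["t"])
    o=-R.T@t; d=R.T@np.array([(u-ca["cx"])/f,(v-ca["cy"])/f,1]); return o+d*(z-o[2])/d[2]
def proj(ca,X):
    f=192/np.tan(np.radians(ca["vertical_fov"]/2)); c=np.array(ca["R"])@X+np.array(ca["t"]); return c[:2]/c[2]*f+[ca["cx"],ca["cy"]]
E
python3 - <<'E'
from plant import arm
from h import *
import cv2
ct,cs=arm.calibration("top"),arm.calibration("scene")
for n,u,v,s,z in (("cell",305,191,(221,187),.04),("pinkA",293,152,(211,213),.04),("pinkB",317,237,(235,158),.04),("short",346,134,(155,218),.02),("jar",394,202,(157,160),.04),("pad",172,195,(356,230),.04)):
    print(n,ray(ct,u,v,z).round(3),ray(cs,*s,z).round(3))
a=cv2.imread("pics/top0.png"); b=cv2.imread("pics/scene0.png")
x=cv2.resize(a[120:260,90:420],None,fx=2.4,fy=2.4,interpolation=2)
y=cv2.resize(b[130:250,130:430],None,fx=2.64,fy=2.64,interpolation=2)[:264]
x=x[:, :792]; 
cv2.imwrite("pics/c1.png",np.vstack([x[:336],y[:264,:792]]))
E
```

```text
cell [ 0.507 -0.12   0.04 ] [ 0.513 -0.118  0.04 ]
pinkA [ 0.597 -0.094  0.04 ] [ 0.599 -0.091  0.04 ]
pinkB [ 0.405 -0.146  0.04 ] [ 0.399 -0.146  0.04 ]
short [ 0.643 -0.218  0.02 ] [ 0.644 -0.203  0.02 ]
jar [ 0.483 -0.317  0.04 ] [ 0.485 -0.311  0.04 ]
pad [0.498 0.181 0.04 ] [0.521 0.195 0.04 ]
```

View pics/c1.png

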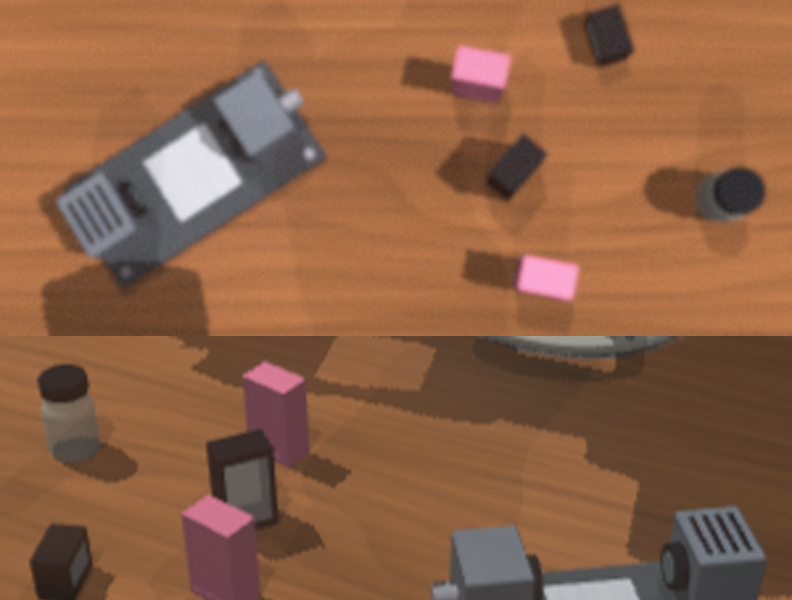

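Confirmed: the black tall cell with glass faces is the target, at about (0.51,-0.12) and flanked by the two pinks. Its long axis is near -45°. The light path in the top crop runs from (95,215) to (255,112), about -57°. I'll move above the cell.

Request:
drive_tool(twist=[[0,0,0],[0,0,0],[0,0,0],[0,0,0],[0,0,0],[0,0,0],[0,0,0],[0,0,0],[0,0,0],[0,0,0]], offset=[[1,-0.81,0],[1,-0.81,0],[1,-0.81,0],[1,-0.81,0],[1,-0.81,0],[1,-0.81,0],[1,-0.81,0],[1,-0.81,0],[1,-0.81,0],[1,-0.81,0]], grip=[91,91,91,91,91,91,91,91,91,91])

```text
time: 1.5
tool_pos: [0.3609, -0.3323, 0.4049]
orientation: [0.0, 0.99, 0.144, 0.0]
wrist_force: [0.0, -0.4, -1.6]
width: 0.0909
```

Request:
drive_tool(twist=[[0,0,0],[0,0,0],[0,0,0],[0,0,0],[0,0,-1],[0,0,-1],[0,0,-1],[0,0,-1],[0,0,-1],[0,0,-1]], offset=[[1,-0.81,0],[1,-0.81,0],[1,-0.81,0],[1,-0.81,0],[0,0,0],[0,0,0],[0,0,0],[0,0,0],[0,0,0],[0,0,0]], grip=[91,91,91,91,91,91,91,91,91,91])

```text
time: 2.5
tool_pos: [0.433, -0.2272, 0.4048]
orientation: [0.0, 0.918, 0.397, 0.0]
wrist_force: [-0.0, -0.5, 0.2]
width: 0.091
```

Request:
drive_tool(twist=[[0,0,0],[0,0,0],[0,0,0],[0,0,0],[0,0,0],[0,0,0],[0,0,0]], offset=[[1,-0.14,0],[1,-0.14,0],[1,-0.14,0],[1,-0.14,0],[1,-0.14,0],[0,0,0],[0,0,0]], grip=[91,91,91,91,91,91,91])

```text
time: 3.2
tool_pos: [0.5062, -0.1241, 0.4047]
orientation: [0.0, 0.918, 0.396, -0.0]
wrist_force: [-0.2, 0.3, -0.3]
width: 0.091
```

```bash
cat >> h.py <<'E'
from scipy.spatial.transform import Rotation as Ro
def wcal(arm):
    s=arm.observe(); w=dict(arm.calibration("wrist")); q=s["orientation"]
    T=np.eye(4);T[:3,:3]=Ro.from_quat(np.r_[q[1:],q[0]]).as_matrix();T[:3,3]=s["tool_pos"]
    C=np.linalg.inv(T@w["tool_from_camera"]); w["R"]=C[:3,:3];w["t"]=C[:3,3]; return w,T
E
python3 - <<'E'
from plant import arm
from h import *
import cv2,pickle
w,T=wcal(arm); im=arm.grab_frame("wrist"); pickle.dump((w,T),open("w1.pkl","wb"))
print(T[:3,3],[(np.round(d["box"]),d["p"]) for d in arm.recognise("wrist","cell_mid")])
cv2.imwrite("pics/w1.png",im[:,:,::-1])
cv2.imwrite("pics/w1l.png",cv2.resize(im[:,:,::-1],(800,600)))
E
```

```text
[ 0.50619996 -0.12412445  0.40468097] [(array([198., 242.,  56.,  44.]), 0.77), (array([292.,  93.,  57.,  65.]), 0.66), (array([249., 178.,  51.,  44.]), 0.64)]
```

View pics/w1l.png

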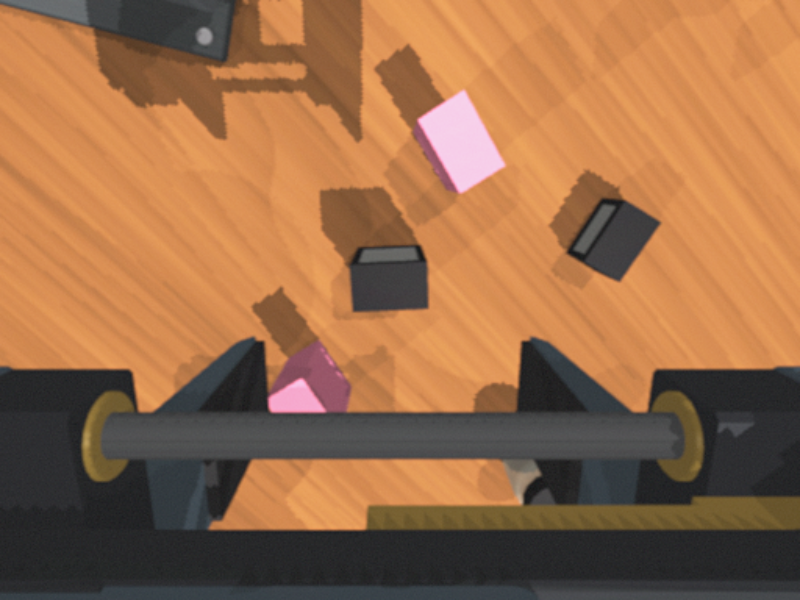

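In the wrist view the cell's cap is at about (390,287) on the 800-px picture, its long axis nearly along the jaw axis. The pinks are at (460,142) and (308,380). I'll measure the cap edge.

```bash
python3 - <<'E'
from h import *
import cv2,pickle
w,T=pickle.load(open("w1.pkl","rb")); im=cv2.imread("pics/w1.png")
g=im[150:206,215:285].max(2)<75
cols=[c for c in range(13,55) if g[:,c].any()]
rows=np.array([np.where(g[:,c])[0].max() for c in cols]); 
use=[(c+215,r+150.5) for c,r in zip(cols,rows) if abs(r-np.median(rows))<3]
use=np.array(use); print(use[0],use[-1],len(use))
k=np.polyfit(use[:,0],use[:,1],1); u0,u1=use[0,0],use[-1,0]
A=ray(w,u0,np.polyval(k,u0),.08);B=ray(w,u1,np.polyval(k,u1),.08)
print(A,B,np.linalg.norm(B-A),"yaw of long axis",np.degrees(np.arctan2(*(B-A)[1::-1])))
d=(B-A)/np.linalg.norm(B-A)
for uv in ((351,264),(427,264),(428,309),(352,311),(390,287)): print((np.linalg.inv(T)@np.r_[ray(w,uv[0]*.64,uv[1]*.64,.08),1])[:3].round(4))
print(ray(w,249.6,183.7,.08))
print("tool y",np.degrees(np.arctan2(T[1,1],T[0,1])))
# meter from top image: white pad and axes
ct=pickle.loads(pickle.dumps(__import__("plant").arm.calibration("top")))
t=cv2.imread("pics/top0.png"); m=((t.min(2)>165)).astype(np.uint8); m[:, :140]=0; m[:,200:]=0; m[:165]=0; m[225:]=0
c=max(cv2.findContours(m,0,2)[0],key=cv2.contourArea)
P=np.array([ray(ct,*p[0],.016)[:2]*1000 for p in c],np.float32); print("pad",cv2.minAreaRect(P))
E
```

```text
[228.  198.5] [269.  196.5] 42
[ 0.4842012  -0.11485661  0.08      ] [ 0.51472491 -0.14077129  0.08      ] 0.04004082272339083 yaw of long axis -40.33131919068248
[ 0.0207 -0.025   0.3247]
[0.0207 0.0213 0.3247]
[-0.0077  0.0225  0.3247]
[-0.009  -0.025   0.3247]
[ 0.0063 -0.0013  0.3247]
[ 0.50955708 -0.11870719  0.08      ]
tool y -43.32609478886138
pad ((509.5213928222656, 192.0855712890625), (70.95635986328125, 70.27827453613281), 33.08522033691406)
```

Request:
drive_tool(twist=[[0,0,-0.6],[0,0,0],[0,0,0],[0,0,0],[0,0,0],[0,0,0],[0,0,0],[0,0,0],[0,0,0]], offset=[[0.25,-0.05,0],[0,0,1],[0,0,1],[0,0,1],[0,0,1],[0,0,1],[0,0,1],[0,0,0.7],[0,0,0.6]], grip=[91,91,91,91,91,91,91,91,91])

```text
time: 4.2
tool_pos: [0.509, -0.1198, 0.2213]
orientation: [-0.0, 0.908, 0.419, -0.0]
wrist_force: [0.1, -0.4, -0.6]
width: 0.0913
```

```bash
python3 - <<'E'
from plant import arm
from h import *
import cv2
w,T=wcal(arm); print(T[:3,3]); im=arm.grab_frame("wrist"); cv2.imwrite("pics/w2.png",im[:,:,::-1])
E
```

```text
[ 0.50902167 -0.11978129  0.22125705]
```

View pics/w2.png

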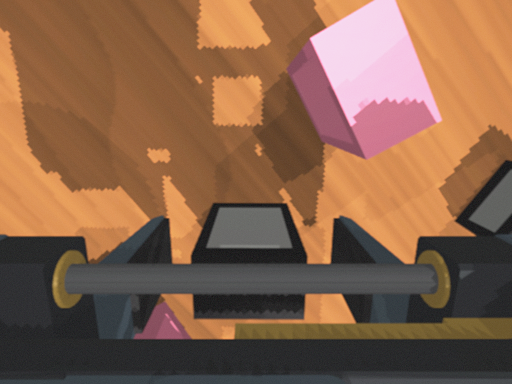

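The cell stands centred between the jaws, cap at columns 193–306. I'll close and lift.

Request:
drive_tool(twist=[[0,0,0],[0,0,0],[0,0,0],[0,0,0],[0,0,0],[0,0,0]], offset=[[0,0,0],[0,0,0],[0,0,0],[0,0,0],[0,0,0],[0,0,0]], grip=[40,40,40,40,40,40])

```text
time: 4.85
tool_pos: [0.5096, -0.119, 0.2225]
orientation: [0.0, 0.908, 0.42, 0.0]
wrist_force: [-0.9, -0.0, 9.0]
width: 0.0481
```

```bash
python3 - <<'E'
from h import *
from plant import arm
w,T=wcal(arm)
for uv in ((193,318),(305,318),(193,250),(305,250)): print((np.linalg.inv(T)@np.r_[ray(w,*uv,.08),1])[:3].round(4))
E
```

```text
[-0.0135 -0.0252  0.1425]
[-0.0135  0.0235  0.1425]
[ 0.0184 -0.0237  0.1425]
[0.0185 0.0221 0.1425]
```

Request:
drive_tool(twist=[[0,0,0],[0,0,0],[0,0,0],[0,0,0],[0,0,0],[0,0,0],[0,0,0]], offset=[[0,0,-0.4],[0,0,-0.8],[0,0,-0.8],[0,0,-0.8],[0,0,-0.8],[0,0,-0.8],[0,0,-0.6]], grip=[40,40,40,40,40,40,40])

```text
time: 5.55
tool_pos: [0.5094, -0.1189, 0.3491]
orientation: [0.0, 0.908, 0.42, 0.0]
wrist_force: [0.2, 0.4, -1.5]
width: 0.0477
```

Request:
drive_tool(twist=[[0,0,0],[0,0,0],[0,0,0],[0,0,0],[0,0,0],[0,0,0],[0,0,0],[0,0,0],[0,0,0],[0,0,0]], offset=[[0.95,-0.81,0],[0.95,-0.81,0],[0.95,-0.81,0],[0.95,-0.81,0],[0.95,-0.81,0],[0.95,-0.81,0],[0.95,-0.81,0],[0.95,-0.81,0],[0.95,-0.81,0],[0.95,-0.81,0]], grip=[40,40,40,40,40,40,40,40,40,40])

```text
time: 6.55
tool_pos: [0.5089, 0.1944, 0.3479]
orientation: [0.0, 0.908, 0.42, 0.0]
wrist_force: [0.3, 0.3, -1.2]
width: 0.0479
```

Request:
drive_tool(twist=[[0,0,-1],[0,0,-1],[0,0,-1],[0,0,-1],[0,0,-1],[0,0,-1],[0,0,-1],[0,0,-1],[0,0,-1],[0,0,-1]], offset=[[0,0,0],[0,0,0],[0,0,0],[0,0,0],[0,0,0],[0,0,0],[0,0,0],[0,0,0],[0,0,0],[0,0,0]], grip=[40,40,40,40,40,40,40,40,40,40])

```text
time: 7.55
tool_pos: [0.509, 0.1931, 0.3479]
orientation: [0.0, 0.644, 0.765, 0.0]
wrist_force: [0.1, -0.4, -1.9]
width: 0.0481
```

Request:
drive_tool(twist=[[0,0,-1],[0,0,-1],[0,0,-1],[0,0,-1],[0,0,-0.7],[0,0,0],[0,0,0]], offset=[[0,0,0],[0,0,0],[0,0,0],[0,0,0],[0,0,0],[0,0,0],[0,0,0]], grip=[40,40,40,40,40,40,40])

```text
time: 8.25
tool_pos: [0.5091, 0.1931, 0.3476]
orientation: [0.0, 0.477, 0.879, 0.0]
wrist_force: [-0.2, 0.8, -0.3]
width: 0.0477
```

```bash
python3 - <<'E'
from plant import arm
from h import *
import cv2,pickle
w,T=wcal(arm); im=arm.grab_frame("wrist"); cv2.imwrite("pics/w3.png",im[:,:,::-1]); pickle.dump((w,T),open("w3.pkl","wb"))
s=arm.grab_frame("scene"); cv2.imwrite("pics/s3.png",s[:,:,::-1])
t=arm.grab_frame("top"); cv2.imwrite("pics/t3.png",t[:,:,::-1])
a=cv2.resize(im,None,fx=.78*1.33,fy=.78*1.33); b=cv2.resize(s[120:290,250:450],(440,374))
cv2.imwrite("pics/v3.png",cv2.resize(im,(800,600))[:,:,::-1])
print(T.round(4), "tool y",np.degrees(np.arctan2(T[1,1],T[0,1])))
E
```

```text
[[-5.445e-01  8.387e-01  2.000e-04  5.091e-01]
 [ 8.387e-01  5.445e-01  0.000e+00  1.931e-01]
 [-1.000e-04  2.000e-04 -1.000e+00  3.476e-01]
 [ 0.000e+00  0.000e+00  0.000e+00  1.000e+00]] tool y 32.99247642344595
```

View pics/v3.png

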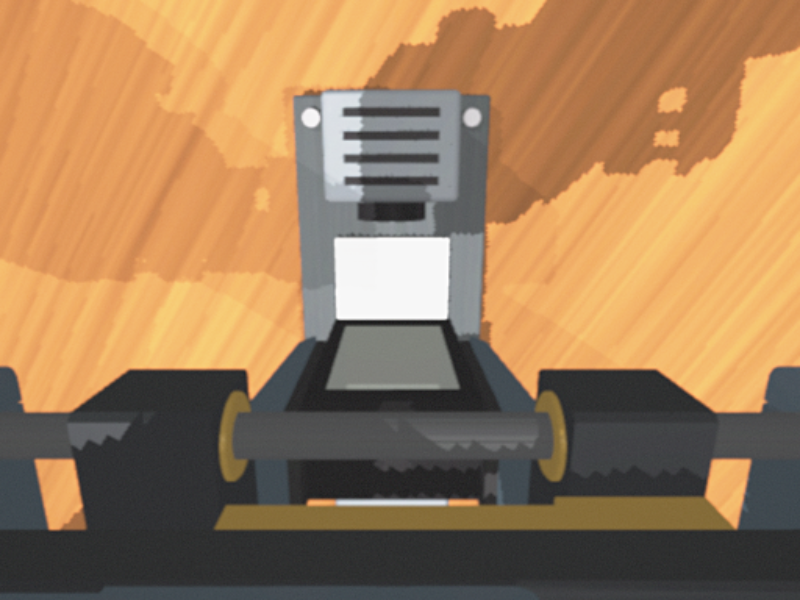

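The view is straight: the pad's far edge lies at row 238 (columns 335–449), and the cell's foot edge at row 320 (columns 340–448). I'll compute the residual offset.

```bash
python3 - <<'E'
from h import *
import pickle
w,T=pickle.load(open("w3.pkl","rb")); I=np.linalg.inv(T)
for n,u,v,z in (("pad far L",335,238,.016),("pad far R",449,237,.016),("plate end L",294,97,.012),("plate end R",490,97,.012),("towertop L",322,93,.084),("tt R",460,93,.084),("near tt",322,200,.084),("cell foot L",336,320,.1251),("foot R",452,320,.1251),("cap front L",299,390,.205),("cap R",482,390,.205),("caprear",390,500,.205)):
    print(n,(I@np.r_[ray(w,u*.64,v*.64,z),1])[:2].round(4)*1000)
print("pad from top in tool",(I@[.5095,.192,.016,1])[:3])
E
```

```text
pad far L [ 35.4 -34.9]
pad far R [36.  35.3]
plate end L [116.6 -56.8]
plate end R [116.7  57.2]
towertop L [108.3 -31.2]
tt R [108.4  30.6]
near tt [ 61.4 -32.8]
cell foot L [ 14.4 -23.2]
foot R [14.4 25.2]
cap front L [ 18.5 -24.2]
cap R [18.5 23.8]
caprear [-14.7  -0.4]
pad from top in tool [-0.00109948 -0.00036044  0.33161661]
```

Request:
drive_tool(twist=[[0,0,0],[0,0,0],[0,0,0],[0,0,0],[0,0,0],[0,0,0],[0,0,0],[0,0,0],[0,0,0],[0,0,0]], offset=[[-0.04,0,0.3],[0,0,0.6],[0,0,0.6],[0,0,0.6],[0,0,0.6],[0,0,0.6],[0,0,0.4],[0,0,0.3],[0,0,0.24],[0,0,0]], grip=[40,40,40,40,40,40,40,40,40,40])

```text
time: 9.4
tool_pos: [0.5097, 0.1922, 0.2407]
orientation: [-0.0, 0.476, 0.879, -0.0]
wrist_force: [-0.1, -0.8, -0.9]
width: 0.0477
```

Request:
drive_tool(twist=[[0,0,0],[0,0,0],[0,0,0],[0,0,0]], offset=[[0,0,0.04],[0,0,0.04],[0,0,0.03],[0,0,0]], grip=[40,40,40,40])

```text
time: 9.8
tool_pos: [0.5098, 0.1923, 0.2386]
orientation: [0.0, 0.476, 0.879, 0.0]
wrist_force: [1.0, -1.2, -1.2]
width: 0.0477
```

```bash
python3 - <<'E'
from plant import arm
import cv2,numpy as np
s=arm.grab_frame("scene")
cv2.imwrite("pics/s4.png",cv2.resize(s[130:280,270:450],(720,600),interpolation=2)[:,:,::-1])
o=arm.observe(); print(o["tool_pos"],o["wrist_force"])
E
```

```text
[0.50980678 0.19229142 0.23860322] [ 0.75400859  0.46841818 -0.43559345]
```

View pics/s4.png

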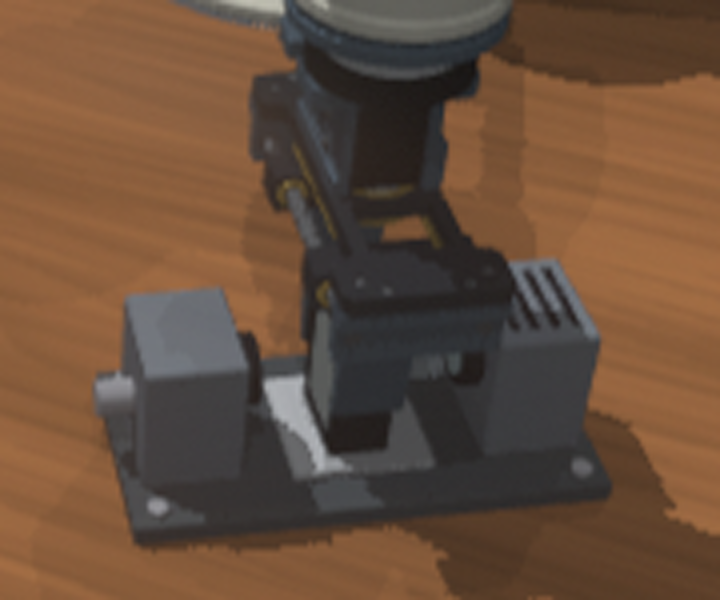

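The cell sits over the pad between the towers, with no contact force yet. I'll lower it in fine steps.

Request:
drive_tool(twist=[[0,0,0],[0,0,0],[0,0,0]], offset=[[0,0,0.02],[0,0,0.02],[0,0,0]], grip=[40,40,40])

```text
time: 10.15
tool_pos: [0.5098, 0.1923, 0.2385]
orientation: [0.0, 0.476, 0.879, 0.0]
wrist_force: [-4.7, -0.8, 19.8]
width: 0.0479
```

Contact. I'll ease off and open.

Request:
drive_tool(twist=[[0,0,0],[0,0,0],[0,0,0],[0,0,0],[0,0,0],[0,0,0],[0,0,0],[0,0,0]], offset=[[0,0,-0.03],[0,0,0],[0,0,0],[0,0,0],[0,0,0],[0,0,0],[0,0,0],[0,0,0]], grip=[47,50,55,65,91,91,91,91])

```text
time: 10.95
tool_pos: [0.5098, 0.1923, 0.2382]
orientation: [-0.0, 0.476, 0.879, -0.0]
wrist_force: [0.9, -0.6, 1.0]
width: 0.0901
```

Request:
drive_tool(twist=[[0,0,0],[0,0,0],[0,0,0],[0,0,0],[0,0,0],[0,0,0],[0,0,0],[0,0,0],[0,0,0],[0,0,0]], offset=[[0,0,-0.3],[0,0,-0.6],[0,0,-1],[0,0,-1],[0,0,-1],[0,0,-1],[0,0,-1],[0,0,-1],[0,0,0],[0,0,0]], grip=[91,91,91,91,91,91,91,91,91,91])

```text
time: 11.95
tool_pos: [0.5096, 0.1922, 0.4113]
orientation: [0.0, 0.476, 0.879, 0.0]
wrist_force: [0.0, 0.2, -1.2]
width: 0.0914
```

Request:
drive_tool(twist=[[0,0,0],[0,0,0],[0,0,0],[0,0,0],[0,0,0],[0,0,0]], offset=[[-1,0,0],[-1,0,0],[-1,0,0],[-1,0,0],[0,0,0],[0,0,0]], grip=[91,91,91,91,91,91])

```text
time: 12.55
tool_pos: [0.5642, 0.1083, 0.4098]
orientation: [-0.001, 0.477, 0.879, -0.0]
wrist_force: [0.5, -0.6, -0.5]
width: 0.0912
```

```bash
python3 - <<'E'
from plant import arm
from h import *
import cv2,pickle
w,T=wcal(arm); im=arm.grab_frame("wrist"); pickle.dump((w,T),open("w5.pkl","wb"))
s=arm.grab_frame("scene"); cv2.imwrite("pics/s5.png",s[:,:,::-1])
cv2.imwrite("pics/w5.png",im[:,:,::-1])
a=cv2.resize(im,(533,400)); b=cv2.resize(s[140:280,130:450],(533,200))
cv2.imwrite("pics/v5.png",np.vstack([a,b])[:,:,::-1]); print(T[:3,3])
E
```

```text
[0.56418852 0.1082833  0.4097747 ]
```

View pics/v5.png

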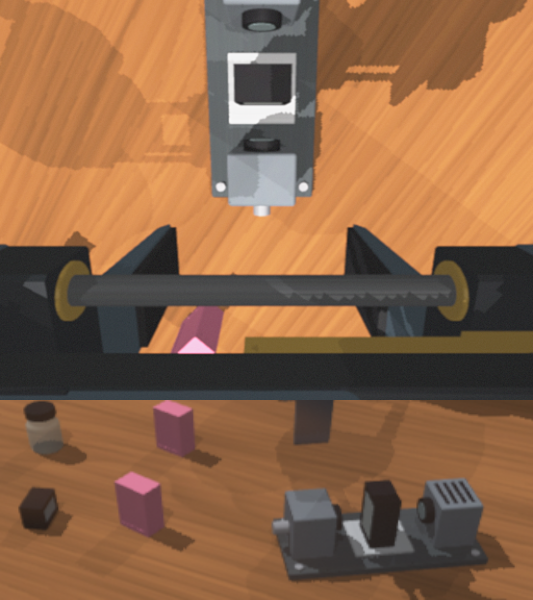

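The cell stands upright on the pad, squared to the towers; the bystanders haven't moved. I'll take a quantitative check of centring and angle.

```bash
python3 - <<'E'
import cv2
im=cv2.imread("pics/w5.png")[40:130,190:310]
cv2.imwrite("pics/v6.png",cv2.resize(im,None,fx=6,fy=6,interpolation=2))
E
```

```text
(no output)
```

View pics/v6.png

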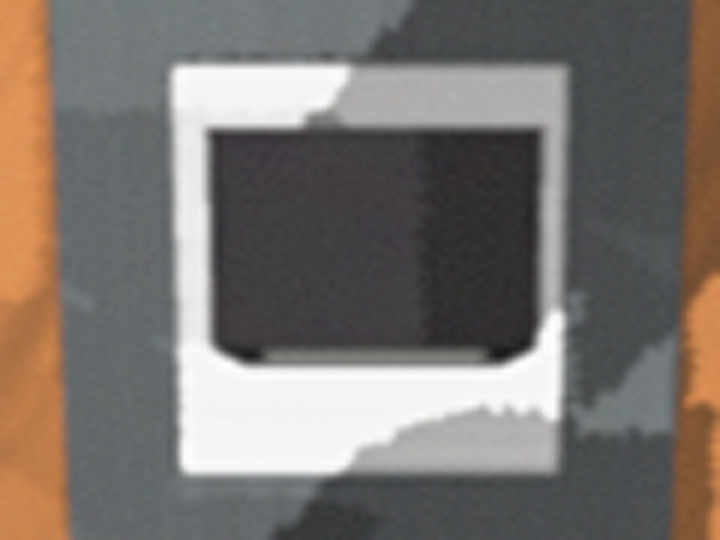

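The pad spans (170,65)–(560,473) in the crop, and the cap (208,130)–(538,348).

```bash
python3 - <<'E'
from h import *
import pickle
w,T=pickle.load(open("w5.pkl","rb"));I=np.linalg.inv(T)
f=lambda P,z:np.array([(I@np.r_[ray(w,u/6+190,v/6+40,z),1])[:2]*1000 for u,v in P])
p=f([(170,65),(568,66),(560,473),(180,473)],.016);c=f([(208,130),(543,130),(538,348),(213,348)],.096)
ang=lambda q:np.degrees(np.arctan2(*(q[1]-q[0])))
print(p.round(1),c.round(1),c.mean(0)-p.mean(0),ang(p),ang(c))
ft=f([(245,364),(503,364)],.016);print(ft)
E
```

```text
[[135.9 -34.6]
 [135.8  36.3]
 [ 65.5  36.7]
 [ 65.4 -34.5]] [[114.  -22. ]
 [114.   25.2]
 [ 84.6  25.2]
 [ 84.6 -21.9]] [-1.34288336  0.66473477] -0.0998106971764748 0.03444390935807025
[[ 84.96187768 -22.00964874]
 [ 84.99508257  25.65108276]]
```

```bash
python3 -c "
from plant import arm
print(arm.close_job(),arm.observe()['time'])"
```

```text
the job is handed in; nothing more can be done
the job is handed in; nothing more can be done
```

The tall glass check cell is standing upright on the pad between the lamp and detector, released, and the job is handed in. I gripped it by its black cheeks, lifted it clear of the pink look-alikes, turned it about 73° and set it down on contact. The contact force read about 20 N, and I eased off before opening the gripper.

- **Placement:** the last wrist picture puts the cell about 1 mm from the pad centre and within about 0.2° of square to the light path. The cap-based and foot-based estimates of the offset along the light path differ by about 0.7 mm, which is within calibration error.
- **Bystanders:** in the last scene picture the short cell, the jar and both pink look-alikes looked unmoved. I judged that by eye and did not measure it.
- **Robot:** the arm is well clear of everything. The clock read about 12.6 s of the 32 s allowed at the last check before I handed in.

No check failed.

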